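# Gauge a spacer ring and sort it

## Task

Take the spacer ring that lies on the cork mat and slide it down over the stepped gauge, gently but fully, pushing the brass sleeve ahead of it until the ring itself stops on a step, and hold it there for a moment with a steady push of about 10 N. Read which step it stopped at, then lift the ring off, leaving the sleeve at its reading, and put the ring down over the dowel on the wooden board with the same number of marks. Never press the ring onto the gauge with more than 20 N, and leave the other rings and the things around alone.

Things in the scene. Friction and masses are not known exactly. Their poses are not given: they have to be found in the camera images.
- ring_p_mid (a point): centre (half-way up, on the axis) of one of three plain aluminium spacer rings, alike outside: 45 mm outside diameter, 18 mm high, 50 g, lying flat on the table (axis = z). Their bores differ: one is 20 mm, one 26 mm and one 32 mm; which is which is not told by the name. The ring to be measured is the one lying on the cork mat; the other two lie on the bare table
- ring_q_mid (a point): centre (half-way up, on the axis) of one of three plain aluminium spacer rings, alike outside: 45 mm outside diameter, 18 mm high, 50 g, lying flat on the table (axis = z). Their bores differ: one is 20 mm, one 26 mm and one 32 mm; which is which is not told by the name. The ring to be measured is the one lying on the cork mat; the other two lie on the bare table
- ring_r_mid (a point): centre (half-way up, on the axis) of one of three plain aluminium spacer rings, alike outside: 45 mm outside diameter, 18 mm high, 50 g, lying flat on the table (axis = z). Their bores differ: one is 20 mm, one 26 mm and one 32 mm; which is which is not told by the name. The ring to be measured is the one lying on the cork mat; the other two lie on the bare table
- mat_mid (a point): centre of the thin square cork mat (95 mm, lies flat at table height) that carries the ring to be measured
- mandrel: the ring gauge, fixed: a steel stepped taper, 104 mm tall, clamped upright in a round foot 76 mm wide, 6 mm thick; origin under the foot's centre at table height, z = the axis. The clamping height differs each time, from 6 mm lower to 8 mm higher than here, and is not measured. A ring slid straight down stops rigidly on the 45-degree flank (step) too wide for its bore: feel for it; over 20 N is too rough
- hub_top (a point): on the gauge's axis, 9 mm above the table. Taper widths at heights (all shift with the clamping): 8 mm at 104, 16 from 94 to 82, 23 from 78.5 to 69.5, 29 from 66.5 to 57.5, 35 from 54.5 down. A stopped ring's underside stands at about 80 (20 mm bore, step 1), 68 (26 mm bore, step 2) or 56 (32 mm bore, step 3), shifted too. Bores clear the parts they pass by 3 to 4 mm in diameter
- sleeve (a joint): brass friction sleeve on the taper, 43 mm outside, 37 bore, 40 long; value in m = how far it is pushed down the taper. At 0 its top is about 90 mm above the table (shifted by the clamping); starts at 0 to 0.004. The ring lands on it and pushes it down (about 4 N); it stays where left. Readings about 0.010 step 1, 0.022 step 2, 0.034 step 3, its lower edge then just above one, two or three dark lines on the spindle
- dowel_board: pale wooden board 200 x 85 x 14 mm fixed on the table, origin under its centre, x = along the row of dowels, z up. Three upright wooden dowels 12 mm thick rise 28 mm above its top, 60 mm apart along x, at x = -60 mm (marked with one dark notch at each board edge), 0 (two notches) and +60 mm (three notches)
- dowel_1 (a point): foot of the dowel marked with one notch, on its axis at the board's top (14 mm above the table): for rings of step 1
- dowel_2 (a point): the same point of the dowel marked with two notches: for rings of step 2
- dowel_3 (a point): the same point of the dowel marked with three notches: for rings of step 3
- breadboard: white solderless breadboard lying loose, 55 x 83 x 9 mm, origin under its centre; leave alone
- battery: small blue block battery lying loose, 27 x 49 x 18 mm, origin under its centre; leave alone
- battery_box: black battery holder lying loose, 34 x 66 x 20 mm, origin under its centre; leave alone

How it is judged:
On the way:
1. the ring from the mat is on the gauge, pressed on it with more than 5 N (sleeve included), with the sleeve pushed down to that step's reading (((value of joint sleeve between 0.007 and 0.013 m and contact force between ring_p and mandrel above 5 N and horizontal distance between ring_p_mid and mandrel below 0.005 m and z of ring_p_mid in the frame of mandrel between 0.079 and 0.101 m) or (value of joint sleeve between 0.019 and 0.025 m and contact force between ring_q and mandrel above 5 N and horizontal distance between ring_q_mid and mandrel below 0.005 m and z of ring_q_mid in the frame of mandrel between 0.067 and 0.089 m) or (value of joint sleeve between 0.031 and 0.037 m and contact force between ring_r and mandrel above 5 N and horizontal distance between ring_r_mid and mandrel below 0.005 m and z of ring_r_mid in the frame of mandrel between 0.055 and 0.077 m))), for 0.2 s.
At the end, for the whole second after the job is handed in: Ring from the mat flat and at rest round its step's dowel (axis within 13 mm, centre at most 13 mm above the board, tilt under 0.1 rad), sleeve within 3 mm of that step's reading, other rings within 20 mm of their starts, no ring within 50 mm of the mat's centre (((value of joint sleeve between 0.007 and 0.013 m and horizontal distance between ring_p_mid and dowel_1 below 0.013 m and z of ring_p_mid in the frame of dowel_1 below 0.013 m and angle between ring_p_mid's own z axis and vertical below 0.1 rad and linear speed of ring_p below 0.01 m/s and distance of each of ring_q_mid, ring_r_mid from where it was at the start of the episode below 0.02 m and horizontal distance between each of ring_p_mid, ring_q_mid, ring_r_mid and mat_mid above 0.05 m) or (value of joint sleeve between 0.019 and 0.025 m and horizontal distance between ring_q_mid and dowel_2 below 0.013 m and z of ring_q_mid in the frame of dowel_2 below 0.013 m and angle between ring_q_mid's own z axis and vertical below 0.1 rad and linear speed of ring_q below 0.01 m/s and distance of each of ring_p_mid, ring_r_mid from where it was at the start of the episode below 0.02 m and horizontal distance between each of ring_p_mid, ring_q_mid, ring_r_mid and mat_mid above 0.05 m) or (value of joint sleeve between 0.031 and 0.037 m and horizontal distance between ring_r_mid and dowel_3 below 0.013 m and z of ring_r_mid in the frame of dowel_3 below 0.013 m and angle between ring_r_mid's own z axis and vertical below 0.1 rad and linear speed of ring_r below 0.01 m/s and distance of each of ring_p_mid, ring_q_mid from where it was at the start of the episode below 0.02 m and horizontal distance between each of ring_p_mid, ring_q_mid, ring_r_mid and mat_mid above 0.05 m))); the robot touches nothing.
It fails at once if a ring is forced onto the gauge with more than 20 N (contact force between any of ring_p, ring_q, ring_r and mandrel above 20 N).
It fails at once if a second ring is moved by more than 20 mm (distance of each of ring_p_mid, ring_q_mid from where it was at the start of the episode above 0.02 m or distance of each of ring_p_mid, ring_r_mid from where it was at the start of the episode above 0.02 m or distance of each of ring_q_mid, ring_r_mid from where it was at the start of the episode above 0.02 m).
It fails at once if a bystander is moved by more than 20 mm (distance of any of breadboard, battery, battery_box from where it was at the start of the episode above 0.02 m).
It also fails if it takes over 48 s, if anything falls off the work surface, if the arm or the gripper's body presses on something with over 40 N, if the wrist force passes 120 N, or if a joint passes its speed limit or range.

## Robot

A 7-joint arm with a two-finger parallel gripper is mounted at the origin on the work surface. World frame = base frame: x ahead of the robot, y to its left, z up, the work surface at z = 0. Lengths are in m, angles in rad, forces in N, time in s.
With the tool pointing down it reaches from about 0.4 to 0.85 m from the base axis. Payload 4.5 kg.
Tool frame: the origin (TCP) lies at the very end of the fingers, on their centre line; the grasp point (between the pads) lies 19 mm behind it (grasp_offset is the distance from the TCP to the grasp point, in m); z points along the fingers, y is the line along which they close (so a half turn about z gives the same grasp; the last joint's range is limited). The gripper opens to 88 mm and grips with 3 to 60 N. Pads are 18 mm wide; open, the fingers measure 123 mm over their backs; the gripper's body (75 mm by 187 mm) begins 45 mm behind the grasp point.
Start: joints at [-1.184, 0.689, -0.195, 1.565, 0.157, 0.902, -0.215], TCP at [0.216, 0.587, 0.239] pointing down, gripper open.
Joint ranges: [-3.01, 3.01], [-0.46, 2.08], [-1.47, 1.51], [0.13, 2.56], [-1, 4.14], [0.04, 2.09], [-2.66, 2.66]. Speed limits (rad/s): [2.57, 2.57, 3.14, 3.14, 3.14, 3.14, 3.14].

## Interface

Orientations are given as a unit quaternion [x, y, z, w].
In Python, from bench import state, grab_frame, camera_info, sign_off, grasp_offset gives the robot as it stands.
- The arm moves only by the tool carry_out, never from a script. Its argument "moves" is a list of rows, each an object of numbers: "x", "y", "z": the shift along the tool's x, y, z in mm; "turn": the turn about the tool's z in degrees. A call has 1 to 5 rows; each row is the pose to reach, as a shift and turn from the pose commanded when the call began, along the tool's axes at that moment; what a row does not reach only later rows make up. A row lasts 1/12 s, in which the tool goes at most 41.7 mm and 7.16 degrees, less where a joint would pass 70% of its speed; a pose out of reach is approached as far as the arm can. A call with a gripper value outside its range is refused whole. "jaw" is the closure in counts, from 0 (fully open) to 255 (shut), set as the call begins (left out, the last holds). The fingers move at their own pace and stop on an object; "grip_force" is the grip in N (left out, the last holds). Time passes only in rows, so rows that repeat a pose let the fingers close. It gives the time, the measured TCP pose, the force, the opening and the grip force at its end, in the units of the state.
- state(): the state, without advancing time (a new reading comes with each control period).
- grab_frame(name): name is "scene" or "top" or "wrist"; returns the picture (384x512x3 uint8, blue, green, red); there is no depth.
- camera_info(name): a dict with "fov_y" (degrees; the focal length in pixels is half the picture's height over the tangent of half this angle, whatever the lens; pixels are square), "cx", "cy" (the principal point, pixels), "origin" and "orientation" of the camera in the world. Camera axes: x right, y down, z forward; pixel columns grow to the right and rows downward; lengths in m; the calibration is good to about 2 mm. A picture is of the moment at which its call begins: read the wrist's pose just before it. camera_info takes no time and is no camera call; for the wrist camera it gives the pose at the moment of the call.
- sign_off(): hands the job in; it is judged then, once.
The state is a dict: "time_s": time; "joint_pos": joint angles; "qd": joint speeds; "joint_efforts": joint torques, N m; "ee_pos": TCP position; "tool_rot": TCP orientation; "ft_force": force on the tool from outside, world axes, zero at the start; "torque": the same for the moment, N m; "finger_gap": finger opening in m; "grasp_force": force on a finger pad.
Only numpy, scipy, OpenCV 4.12 (cv2) and the standard library are available. Lean on these libraries where they do the work, as an engineer would, in place of code of your own. Each camera call takes 0.05 s, during which the arm holds its last target. There are 200 camera calls.

## Working session

There is one attempt and no reset: what is moved stays moved. The work goes in short steps, Python scripts to look and compute and a tool call to move; the robot and the scene stay as the last step left them, time stands still between calls to the robot, and variables do not carry over. Pictures are saved under pics/ and viewed, at most 10 in all, crops included, and the job is handed in when it is done.

Besides the shell and the picture viewer there is one more tool, called as a command line: name --argument value ..., lists and objects as JSON in quotes. carry_out: Moves the arm, as the interface text tells. Its arguments: {"type":"object","properties":{"moves":{"type":"array","items":{"type":"object","properties":{"x":{"type":"number"},"y":{"type":"number"},"z":{"type":"number"},"turn":{"type":"number"}}}},"jaw":{"type":"number"},"grip_force":{"type":"number"}},"required":["moves"]}

```bash
mkdir -p pics
python3 - <<'E'
from bench import *
import cv2
s=state();print(s['time_s'],s['ee_pos'],s['tool_rot'],s['ft_force'],s['finger_gap'],grasp_offset)
for n in('top','scene'):
    cv2.imwrite(f'pics/{n}0.png',cv2.resize(grab_frame(n),None,fx=1.5,fy=1.5,interpolation=cv2.INTER_CUBIC));print(n,camera_info(n))
E
```

```text
0.0 [0.21577725 0.58588835 0.23791938] [ 1.75424962e-01  9.84492380e-01 -9.10921896e-04 -8.67010458e-05] [ 0.19268459 -0.53418913 -0.29013452] 0.08832590483168057 0.0187
top {'fov_y': 54.39895157021901, 'cx': 252.86655643501237, 'cy': 194.13823187475558, 'origin': array([ 0.45887042, -0.00319962,  0.93124054]), 'orientation': array([ 0.71368569, -0.69869054,  0.03594213, -0.03453147])}
scene {'fov_y': 57.42085578881229, 'cx': 254.9111408135282, 'cy': 190.3639378922745, 'origin': array([ 0.79912902, -0.32958796,  0.61261056]), 'orientation': array([ 0.90685457,  0.28415709, -0.10040877, -0.29459738])}
```

View pics/top0.png

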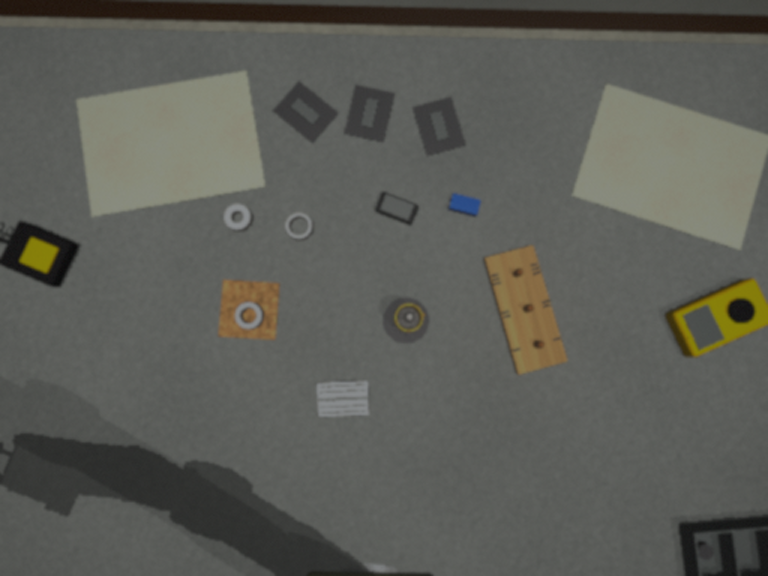

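View pics/scene0.png

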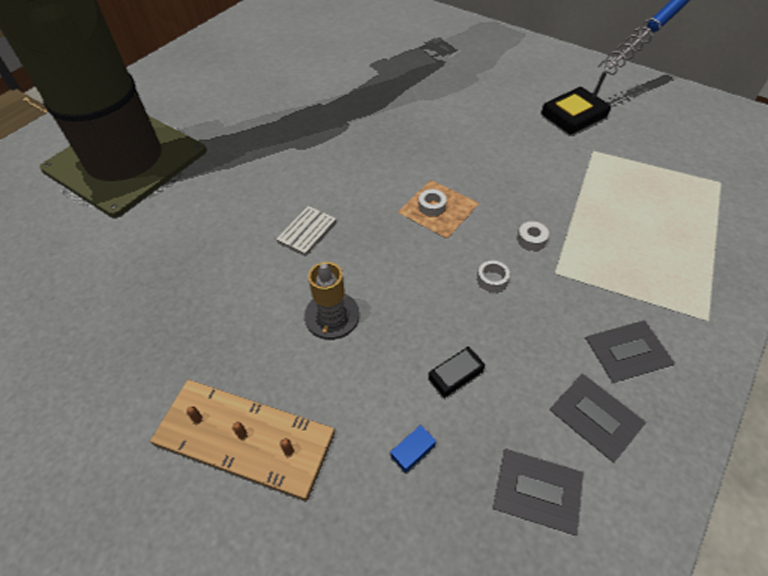

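The top view shows the mat ring at (248,315), the gauge at (408,318) and the dowels at (517,272), (528,308) and (538,344). The three-notch dowel is the upper one, and the scene view agrees with that. I'll take enlarged crops next.

```bash
cat > h.py <<'E'
import numpy as np,cv2
from bench import *
from scipy.spatial.transform import Rotation as R
def ray(c,u,v):
    f=192/np.tan(np.radians(c['fov_y']/2))
    return R.from_quat(c['orientation']).apply([(u-c['cx'])/f,(v-c['cy'])/f,1])
def atz(c,u,v,z):
    d=ray(c,u,v);return c['origin']+d*(z-c['origin'][2])/d[2]
def proj(c,p):
    f=192/np.tan(np.radians(c['fov_y']/2))
    q=R.from_quat(c['orientation']).inv().apply(np.array(p)-c['origin'])
    return np.array([c['cx']+f*q[0]/q[2],c['cy']+f*q[1]/q[2]])
def delta(p):
    "tool-axes shift (mm) from the present pose to world point p"
    s=state();return R.from_quat(s['tool_rot']).inv().apply(np.array(p)-s['ee_pos'])*1000
E
python3 - <<'E'
from h import *
t=cv2.imread('pics/top0.png')
t=grab_frame('top');s=grab_frame('scene')
def crop(im,x,y,w,h,k):
    return cv2.resize(im[y:y+h,x:x+w],None,fx=k,fy=k,interpolation=cv2.INTER_CUBIC)
W=np.zeros((600,800,3),np.uint8)
def put(c,x,y): W[y:y+c.shape[0],x:x+c.shape[1]]=c
put(crop(t,145,185,44,44,6),0,0)      # mat
put(crop(t,250,190,44,44,6),268,0)    # gauge
put(crop(t,320,160,60,60,4),536,0)   # board... 
put(crop(t,320,210,60,45,4),536,240)
put(crop(s,262,116,60,45,5),0,268)   # mat in scene
put(crop(s,200,170,44,56,5),304,268)
put(crop(s,100,250,125,42,2),0,500)
cv2.imwrite('pics/c1.png',W)
E
```

```text
(no output)
```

View pics/c1.png

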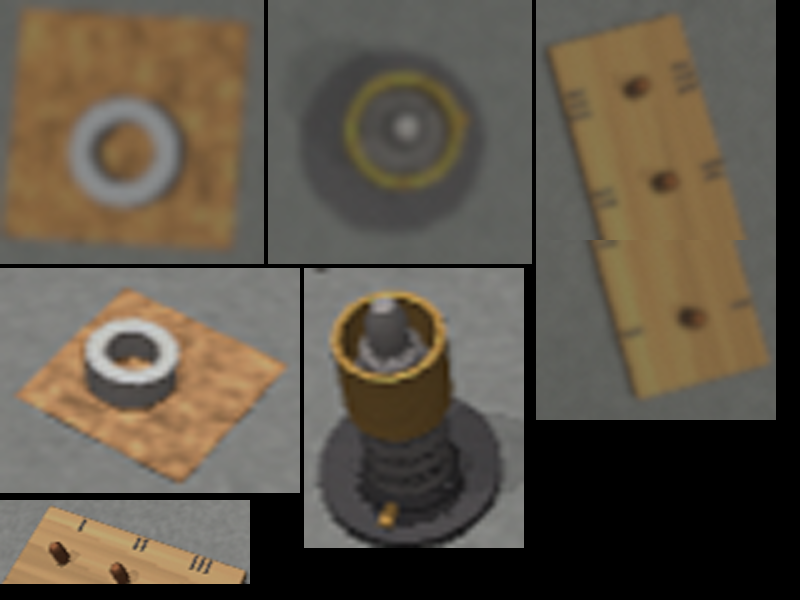

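The crops show the mat ring centred at top-native (166,210). The sleeve rim is at (272.8,211.7), the foot at (270.7,213.5), and the dowel tops are near (345,181), (352,205) and (359,229).

Run:
```python
from h import *
T=camera_info('top');S=camera_info('scene')
o=-.4
print('ring top',atz(T,166+o,210.3+o,.018),'scene',atz(S,288.4+o,132.8+o,.018))
print('sleeve',atz(T,272.8+o,211.7+o,.09),'foot',atz(T,270.7+o,213.5+o,.006),'tip',atz(T,273+o,211+o,.104),'scene sleeve',atz(S,217+o,184+o,.09), atz(S,217+o,184+o,.096))
for p in((345.25,181.5),(352,205.25),(359,229.25)):print('dowel',atz(T,p[0]+o,p[1]+o,.036))
# foot in scene / ring fits
s=state();r=R.from_quat(s['tool_rot']);print(r.as_matrix().round(3), camera_info('wrist'))
```

```text
ring top [0.50696696 0.20840732 0.018     ] scene [0.50785688 0.20770422 0.018     ]
sleeve [ 0.5051314  -0.04880811  0.09      ] foot [ 0.50518085 -0.04823228  0.006     ] tip [ 0.5059225 -0.0484676  0.104    ] scene sleeve [ 0.5041219  -0.04807878  0.09      ] [ 0.50750883 -0.05131073  0.096     ]
dowel [ 0.58488261 -0.22578417  0.036     ]
dowel [ 0.52765056 -0.24181716  0.036     ]
dowel [ 0.4705518  -0.25824297  0.036     ]
[[-0.938  0.345 -0.   ]
 [ 0.345  0.938 -0.001]
 [-0.    -0.001 -1.   ]] {'fov_y': 66.02816620518047, 'cx': 249.13669736422133, 'cy': 195.38926602382003, 'origin': array([0.14137003, 0.61522001, 0.38373337]), 'orientation': array([0.81035497, 0.56450694, 0.08973714, 0.12885643])}
```

carry_out --moves '[{"x": -34, "y": -21, "z": 9}, {"x": -67, "y": -42, "z": 18}, {"x": -101, "y": -64, "z": 27}, {"x": -134, "y": -85, "z": 36}, {"x": -168, "y": -106, "z": 45}]' --jaw 0 --grip_force 30

```text
invalid input at $.moves[0]: expected keys x, y, z, turn
```

carry_out --moves '[{"x": -34, "y": -21, "z": 9}, {"x": -67, "y": -42, "z": 18}, {"x": -101, "y": -64, "z": 27}, {"x": -134, "y": -85, "z": 36}, {"x": -168, "y": -106, "z": 45}]'

```text
invalid input at $.moves[0]: expected keys x, y, z, turn
```

```bash
python3 -c "
from h import *
print(delta([.5073,.208,.1]),state()['ee_pos'])"
```

```text
[-404.14320062 -254.03853629  138.52511336] [0.21584001 0.58615269 0.23823215]
```

carry_out --moves '[{"x": -34, "y": -21, "z": 9, "turn": 0}, {"x": -67, "y": -42, "z": 18, "turn": 0}, {"x": -101, "y": -64, "z": 27, "turn": 0}, {"x": -134, "y": -85, "z": 36, "turn": 0}, {"x": -168, "y": -106, "z": 45, "turn": 0}]' --jaw 0 --grip_force 30

```text
time_s: 0.62
ee_pos: [0.3376, 0.4275, 0.1934]
tool_rot: [0.175, 0.985, 0.0, -0.0]
ft_force: [1.0, 0.0, -0.2]
finger_gap: 0.0881
grasp_force: 0.0
```

carry_out --moves '[{"x": -34, "y": -21, "z": 9, "turn": 0}, {"x": -67, "y": -42, "z": 18, "turn": 0}, {"x": -101, "y": -64, "z": 27, "turn": 0}, {"x": -134, "y": -85, "z": 36, "turn": 0}, {"x": -168, "y": -106, "z": 45, "turn": 0}]'

```text
time_s: 1.03
ee_pos: [0.4588, 0.2699, 0.1483]
tool_rot: [0.175, 0.985, 0.0, -0.0]
ft_force: [0.5, -0.7, 0.2]
finger_gap: 0.0881
grasp_force: 0.0
```

```bash
python3 -c "
from h import *
print(delta([.5073,.208,.1]),state()['ee_pos'])"
```

```text
[-66.94806161 -41.36695534  48.28222062] [0.45875148 0.26992666 0.1482967 ]
```

carry_out --moves '[{"x": -33, "y": -20, "z": 15, "turn": 0}, {"x": -67, "y": -41, "z": 30, "turn": 0}, {"x": -67, "y": -41, "z": 60, "turn": 0}, {"x": -67, "y": -41, "z": 90, "turn": 0}, {"x": -67, "y": -41, "z": 90, "turn": 0}]'

```text
time_s: 1.45
ee_pos: [0.5043, 0.2075, 0.0542]
tool_rot: [0.176, 0.984, -0.003, -0.003]
ft_force: [-0.4, 0.5, 0.3]
finger_gap: 0.0881
grasp_force: 0.0
```

Run:
```python
from h import *
C=camera_info('wrist');im=grab_frame('wrist')
cv2.imwrite('pics/w1.png',cv2.resize(im,None,fx=1.5,fy=1.5))
print(delta([.5073,.208,.003]),proj(C,[.5073,.208,.018])*1.5, proj(C,[.5073,.208,0.])*1.5)
```

```text
[-2.78779006  0.25844515 53.55793387] [374.29790837 342.86361645] [374.44291538 327.62237269]
```

View pics/w1.png

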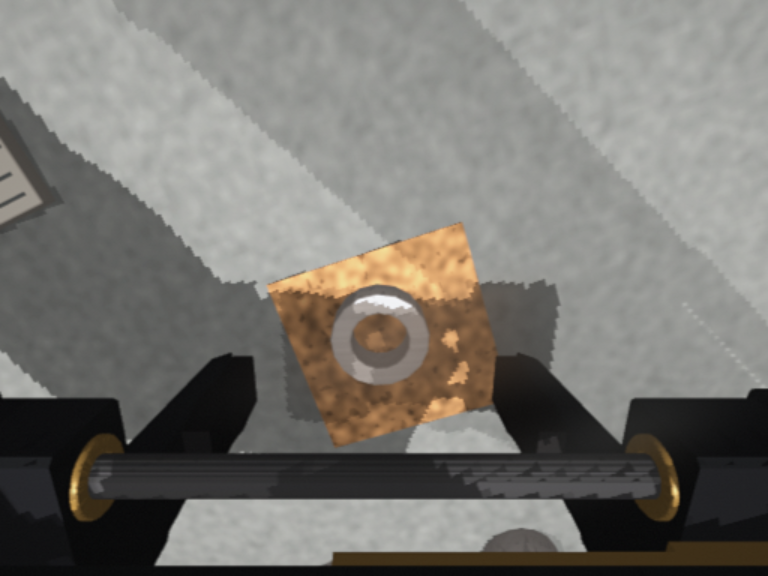

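The ring's top face is at about (380,337) with bore/outside ≈ 0.6, so it is likely the 26 mm ring. I'll refine its position.

Run:
```python
from h import *
C=camera_info('wrist');print(state()['ee_pos'],state()['tool_rot'],proj(C,[.5073,.208,.018])*1.5)
p=atz(C,380/1.5-.2,337/1.5-.2,.018);print(p,delta([p[0],p[1],.003]))
```

```text
[0.50487241 0.2088573  0.05656923] [ 0.17551686  0.98447219 -0.00170854 -0.00232902] [370.84594813 340.54854313]
[0.50690871 0.21240886 0.018     ] [-0.89694965  4.26041699 53.54873589]
```

carry_out --moves '[{"x": -2, "y": 2, "z": 15, "turn": 0}, {"x": -2, "y": 2, "z": 30, "turn": 0}, {"x": -2, "y": 2, "z": 42, "turn": 0}, {"x": -2, "y": 2, "z": 50, "turn": 0}, {"x": -2, "y": 2, "z": 50, "turn": 0}]'

```text
time_s: 1.92
ee_pos: [0.5086, 0.2115, 0.0083]
tool_rot: [0.175, 0.985, -0.0, -0.001]
ft_force: [-1.1, 0.2, 0.8]
finger_gap: 0.0881
grasp_force: 0.0
```

carry_out --moves '[{"x": 0, "y": 0, "z": 0, "turn": 0}, {"x": 0, "y": 0, "z": 0, "turn": 0}]'

```text
time_s: 2.08
ee_pos: [0.5097, 0.2114, 0.0096]
tool_rot: [0.175, 0.985, 0.0, 0.0]
ft_force: [0.7, 0.1, -0.8]
finger_gap: 0.0884
grasp_force: 0.0
```

carry_out --moves '[{"x": 2, "y": -1, "z": 3, "turn": 0}, {"x": 2, "y": -1, "z": 6, "turn": 0}, {"x": 2, "y": -1, "z": 6, "turn": 0}]'

```text
time_s: 2.33
ee_pos: [0.5067, 0.2107, 0.0025]
tool_rot: [0.175, 0.984, -0.0, -0.0]
ft_force: [-0.0, 0.1, -0.3]
finger_gap: 0.088
grasp_force: 0.0
```

carry_out --moves '[{"x": 0, "y": 0, "z": 0, "turn": 0}, {"x": 0, "y": 0, "z": 0, "turn": 0}, {"x": 0, "y": 0, "z": 0, "turn": 0}, {"x": 0, "y": 0, "z": 0, "turn": 0}, {"x": 0, "y": 0, "z": 0, "turn": 0}]' --jaw 255 --grip_force 30

```text
time_s: 2.75
ee_pos: [0.5071, 0.2109, 0.0028]
tool_rot: [0.175, 0.984, 0.0, 0.0]
ft_force: [-0.1, 0.4, 0.4]
finger_gap: 0.0568
grasp_force: 0.0
```

carry_out --moves '[{"x": 0, "y": 0, "z": 0, "turn": 0}, {"x": 0, "y": 0, "z": 0, "turn": 0}, {"x": 0, "y": 0, "z": 0, "turn": 0}]'

```text
time_s: 3.0
ee_pos: [0.5071, 0.2108, 0.0027]
tool_rot: [0.175, 0.984, -0.0, 0.0]
ft_force: [0.0, 0.2, 0.4]
finger_gap: 0.0444
grasp_force: 30.0
```

carry_out --moves '[{"x": 0, "y": 0, "z": -20, "turn": 0}, {"x": 0, "y": 0, "z": -55, "turn": 0}, {"x": 0, "y": 0, "z": -90, "turn": 0}, {"x": 0, "y": 0, "z": -125, "turn": 0}, {"x": 0, "y": 0, "z": -150, "turn": 0}]'

```text
time_s: 3.42
ee_pos: [0.5075, 0.2111, 0.1555]
tool_rot: [0.176, 0.984, 0.001, 0.001]
ft_force: [1.0, 0.3, -0.1]
finger_gap: 0.0445
grasp_force: 30.0
```

carry_out --moves '[{"x": -8, "y": -24, "z": 0, "turn": 0}, {"x": -20, "y": -57, "z": 0, "turn": 0}, {"x": -32, "y": -90, "z": 0, "turn": 0}, {"x": -44, "y": -123, "z": 0, "turn": 0}, {"x": -56, "y": -156, "z": 0, "turn": 0}]'

```text
time_s: 3.83
ee_pos: [0.5054, 0.0435, 0.1528]
tool_rot: [0.175, 0.985, -0.0, 0.0]
ft_force: [1.7, 0.2, 0.2]
finger_gap: 0.0444
grasp_force: 30.0
```

carry_out --moves '[{"x": -12, "y": -33, "z": 0, "turn": 0}, {"x": -22, "y": -62, "z": 0, "turn": 0}, {"x": -30, "y": -80, "z": 0, "turn": 0}, {"x": -32, "y": -88, "z": 0, "turn": 0}, {"x": -32, "y": -88, "z": 0, "turn": 0}]'

```text
time_s: 4.25
ee_pos: [0.5049, -0.0509, 0.1526]
tool_rot: [0.178, 0.984, -0.001, -0.0]
ft_force: [0.4, 0.5, -0.3]
finger_gap: 0.0445
grasp_force: 30.0
```

carry_out --moves '[{"x": 0, "y": 0, "z": 0, "turn": 0}, {"x": 0, "y": 0, "z": 0, "turn": 0}, {"x": 0, "y": 0, "z": 0, "turn": 0}]'

```text
time_s: 4.5
ee_pos: [0.5055, -0.0463, 0.1528]
tool_rot: [0.174, 0.985, 0.001, 0.0]
ft_force: [0.2, 0.4, 0.0]
finger_gap: 0.0444
grasp_force: 30.0
```

Run:
```python
from h import *
s=state();C=camera_info('wrist');im=grab_frame('wrist')
cv2.imwrite('pics/w2.png',cv2.resize(im,None,fx=1.5,fy=1.5,interpolation=cv2.INTER_CUBIC))
p=s['ee_pos'];print(p,delta([.505,-.0485,.1]),s['ft_force'],s['grasp_force'])
for q in ([p[0],p[1],p[2]+.0155],[p[0],p[1],p[2]-.003],[.505,-.0485,.104],[.505,-.0485,.09],[.505,-.0485,.006]):print(proj(C,q)*1.5)
```

```text
[ 0.50552754 -0.04625167  0.15279068] [-0.22318546 -2.05084583 52.77166832] [0.16756477 0.43931658 0.02747549] 30.000001662410796
[369.49752303 399.6044947 ]
[369.82558567 373.00116445]
[365.55302295 326.91213657]
[365.9734341 316.262602 ]
[367.71960899 272.02983194]
```

View pics/w2.png

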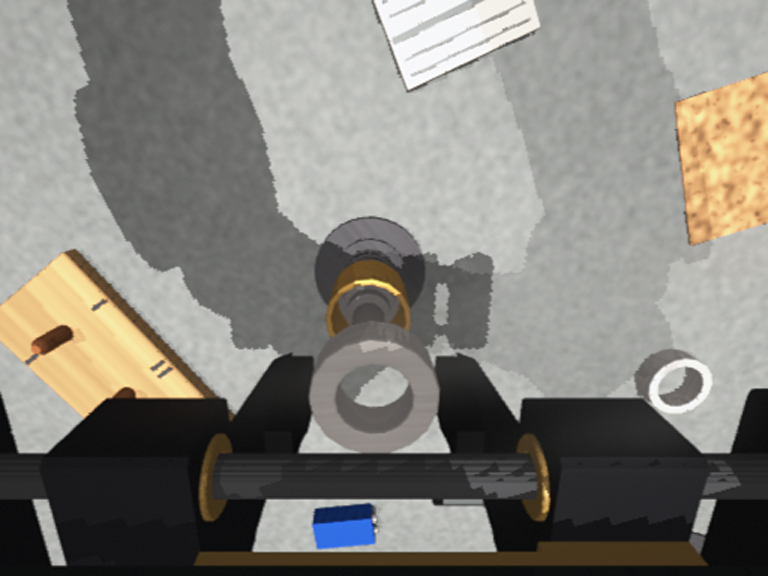

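The held ring's top face is at (374,388), the sleeve rim at (369,308) and the foot at (370,270). I'll go down to just above the tip and check the relative alignment.

carry_out --moves '[{"x": 0, "y": 0, "z": 12, "turn": 0}, {"x": 0, "y": 0, "z": 25, "turn": 0}, {"x": 0, "y": 0, "z": 31, "turn": 0}, {"x": 0, "y": 0, "z": 34, "turn": 0}, {"x": 0, "y": 0, "z": 34, "turn": 0}]'

```text
time_s: 4.97
ee_pos: [0.5051, -0.0479, 0.1182]
tool_rot: [0.175, 0.985, 0.0, -0.001]
ft_force: [0.8, 0.2, -0.4]
finger_gap: 0.0442
grasp_force: 30.0
```

carry_out --moves '[{"x": 0, "y": 0, "z": 0, "turn": 0}, {"x": 0, "y": 0, "z": 0, "turn": 0}, {"x": 0, "y": 0, "z": 0, "turn": 0}, {"x": 0, "y": 0, "z": 0, "turn": 0}, {"x": 0, "y": 0, "z": 0, "turn": 0}]'

```text
time_s: 5.38
ee_pos: [0.5055, -0.0486, 0.119]
tool_rot: [0.176, 0.984, 0.0, 0.0]
ft_force: [-0.7, 0.6, -1.3]
finger_gap: 0.0444
grasp_force: 30.0
```

Run:
```python
from h import *
s=state();C=camera_info('wrist');S=camera_info('scene');w=grab_frame('wrist');sc=grab_frame('scene')
k=5
def crop(im,x,y,w,h): return cv2.resize(im[y:y+h,x:x+w],None,fx=k,fy=k,interpolation=cv2.INTER_CUBIC)
W=np.zeros((600,800,3),np.uint8)
W[:600,:450]=crop(w,200,175,90,120); W[:600,450:800]=crop(sc,185,120,70,120)
cv2.imwrite('pics/c2.png',W)
p=s['ee_pos'];print(p,s['tool_rot'],s['ft_force'])
for q in ([p[0],p[1],p[2]+.0155],[p[0],p[1],p[2]-.003],[.505,-.0485,.104],[.505,-.0485,.09]):print((proj(C,q)-[200,175])*5+2,(proj(S,q)-[185,120])*5+[452,2])
```

```text
[ 0.50550033 -0.04862641  0.118988  ] [1.75563273e-01 9.84468107e-01 8.37347700e-05 2.77857051e-04] [-0.68543826  0.57981423 -1.28066984]
[233.48656542 459.10794827] [599.179051   246.69665094]
[234.77780098 370.32842511] [604.66441712 279.30132697]
[235.00893131 318.32895256] [607.2418048  298.79988933]
[235.75386415 269.63287908] [611.12104225 321.78618687]
```

View pics/c2.png

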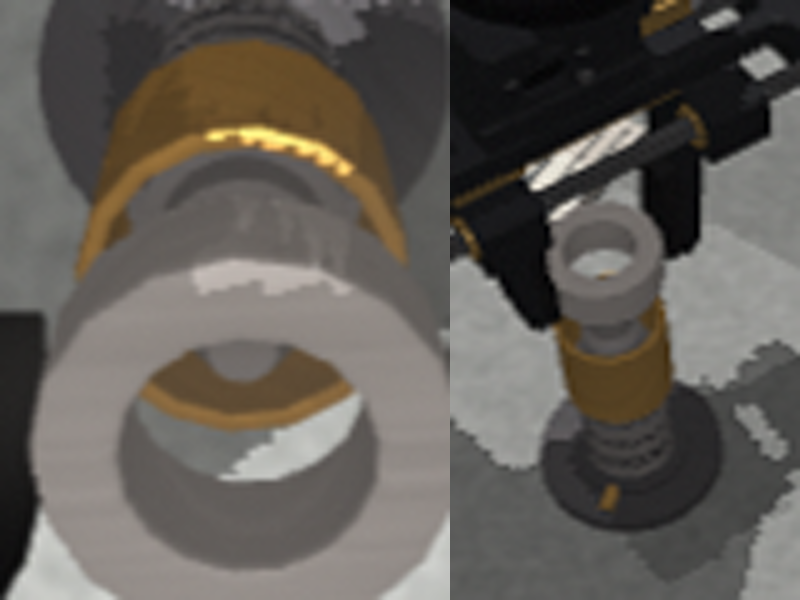

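Run:
```python
from h import *
S=camera_info('scene');C=camera_info('wrist');sc=np.mean([grab_frame('scene') for _ in range(2)],0).astype(np.uint8)
im=cv2.resize(sc[153:201,198:236],None,fx=12,fy=12,interpolation=cv2.INTER_CUBIC)
cv2.imwrite('pics/c3.png',im)
p=state()['ee_pos'];print(p)
f=lambda q:((proj(S,q)-[198,153])*12+5.5).round(1)
print('ring top',f([p[0],p[1],.134]),'bot',f([p[0],p[1],.116]))
for z in(.084,.09,.096):print(z,f([.505,-.0485,z]))
print('tool x,y 1mm scene',f(p+np.array([-.938,.345,0])*1e-3)-f(p),f(p+np.array([.345,.938,0])*1e-3)-f(p))
g=lambda q:(proj(C,q)-[200,175])*5+2
print('wrist 1mm x,y,z',[g(p+np.array(d)*1e-3)-g(p) for d in([-.938,.345,0],[.345,.938,0],[0,0,1])])
```

```text
[ 0.50536077 -0.04860424  0.11878353]
ring top [202.4 198.4] bot [215.3 274.5]
0.084 [235.3 400.1]
0.09 [231.4 377. ]
0.096 [227.4 353.6]
tool x,y 1mm scene [-3.4 -4.2] [ 5.7 -3. ]
wrist 1mm x,y,z [array([-0.03978083, -8.08792333]), array([ 9.04920063, -0.01851017]), array([-0.06590809,  4.45969841])]
```

View pics/c3.png

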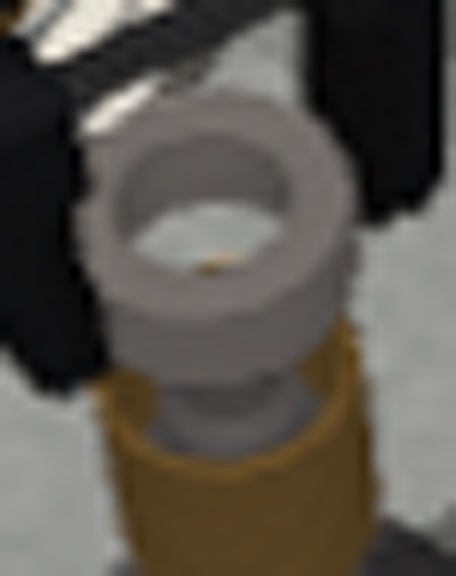

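Ring and sleeve agree to within about 1 mm in both views, so I'll make a small correction and then descend slowly, feeling for contact.

carry_out --moves '[{"x": 0.5, "y": -0.6, "z": 3, "turn": 0}, {"x": 0.5, "y": -0.6, "z": 6, "turn": 0}, {"x": 0.5, "y": -0.6, "z": 9, "turn": 0}, {"x": 0.5, "y": -0.6, "z": 12, "turn": 0}, {"x": 0.5, "y": -0.6, "z": 14, "turn": 0}]'

```text
time_s: 6.0
ee_pos: [0.5045, -0.0489, 0.1042]
tool_rot: [0.175, 0.984, -0.0, -0.0]
ft_force: [-0.1, 0.1, -0.2]
finger_gap: 0.0443
grasp_force: 30.0
```

carry_out --moves '[{"x": 0, "y": 0, "z": 2, "turn": 0}, {"x": 0, "y": 0, "z": 4, "turn": 0}, {"x": 0, "y": 0, "z": 6, "turn": 0}, {"x": 0, "y": 0, "z": 7, "turn": 0}, {"x": 0, "y": 0, "z": 7, "turn": 0}]'

```text
time_s: 6.42
ee_pos: [0.5046, -0.0489, 0.0975]
tool_rot: [0.175, 0.984, 0.0, -0.0]
ft_force: [-0.6, -0.8, -0.1]
finger_gap: 0.0444
grasp_force: 30.0
```

carry_out --moves '[{"x": 0, "y": 0, "z": 1, "turn": 0}, {"x": 0, "y": 0, "z": 2, "turn": 0}, {"x": 0, "y": 0, "z": 3, "turn": 0}, {"x": 0, "y": 0, "z": 4, "turn": 0}, {"x": 0, "y": 0, "z": 5, "turn": 0}]'

```text
time_s: 6.83
ee_pos: [0.5048, -0.049, 0.0928]
tool_rot: [0.175, 0.984, 0.0, 0.0]
ft_force: [-1.2, 0.3, 2.6]
finger_gap: 0.0444
grasp_force: 30.0
```

carry_out --moves '[{"x": 0, "y": 0, "z": 1, "turn": 0}, {"x": 0, "y": 0, "z": 2, "turn": 0}, {"x": 0, "y": 0, "z": 3, "turn": 0}, {"x": 0, "y": 0, "z": 4, "turn": 0}]'

```text
time_s: 7.17
ee_pos: [0.5048, -0.0489, 0.0886]
tool_rot: [0.175, 0.984, 0.0, 0.0]
ft_force: [-0.0, -0.0, 2.5]
finger_gap: 0.0443
grasp_force: 30.0
```

carry_out --moves '[{"x": 0, "y": 0, "z": 1, "turn": 0}, {"x": 0, "y": 0, "z": 2, "turn": 0}, {"x": 0, "y": 0, "z": 3, "turn": 0}]'

```text
time_s: 7.42
ee_pos: [0.5048, -0.049, 0.0856]
tool_rot: [0.175, 0.984, 0.0, 0.0]
ft_force: [0.4, 0.0, 3.6]
finger_gap: 0.0445
grasp_force: 30.0
```

carry_out --moves '[{"x": 0, "y": 0, "z": 1, "turn": 0}, {"x": 0, "y": 0, "z": 2, "turn": 0}, {"x": 0, "y": 0, "z": 3, "turn": 0}]'

```text
time_s: 7.67
ee_pos: [0.5048, -0.0489, 0.0826]
tool_rot: [0.175, 0.984, 0.0, 0.0]
ft_force: [-0.2, 0.4, 1.9]
finger_gap: 0.0443
grasp_force: 30.0
```

carry_out --moves '[{"x": 0, "y": 0, "z": 1, "turn": 0}, {"x": 0, "y": 0, "z": 2, "turn": 0}, {"x": 0, "y": 0, "z": 3, "turn": 0}]'

```text
time_s: 7.92
ee_pos: [0.5048, -0.0489, 0.0796]
tool_rot: [0.175, 0.984, 0.0, 0.0]
ft_force: [-0.3, -0.4, 2.5]
finger_gap: 0.0446
grasp_force: 30.0
```

carry_out --moves '[{"x": 0, "y": 0, "z": 1, "turn": 0}, {"x": 0, "y": 0, "z": 2, "turn": 0}]'

```text
time_s: 8.08
ee_pos: [0.5048, -0.0489, 0.0777]
tool_rot: [0.175, 0.984, 0.0, 0.0]
ft_force: [-0.3, 0.6, 11.5]
finger_gap: 0.0443
grasp_force: 30.0
```

carry_out --moves '[{"x": 0, "y": 0, "z": 0, "turn": 0}, {"x": 0, "y": 0, "z": 0, "turn": 0}]'

```text
time_s: 8.25
ee_pos: [0.5048, -0.0489, 0.0778]
tool_rot: [0.175, 0.984, 0.0, 0.0]
ft_force: [0.7, -0.3, 3.8]
finger_gap: 0.0445
grasp_force: 30.0
```

carry_out --moves '[{"x": 0, "y": 0, "z": 0.3, "turn": 0}, {"x": 0, "y": 0, "z": 0.3, "turn": 0}]'

```text
time_s: 8.42
ee_pos: [0.5048, -0.0489, 0.0777]
tool_rot: [0.175, 0.984, 0.0, 0.0]
ft_force: [0.3, -0.2, 6.5]
finger_gap: 0.0439
grasp_force: 30.0
```

carry_out --moves '[{"x": 0, "y": 0, "z": 0.3, "turn": 0}, {"x": 0, "y": 0, "z": 0.3, "turn": 0}]'

```text
time_s: 8.58
ee_pos: [0.5048, -0.0489, 0.0776]
tool_rot: [0.175, 0.984, -0.0, 0.0]
ft_force: [-0.6, 0.4, 9.1]
finger_gap: 0.0442
grasp_force: 30.0
```

Force is now about 9 N and tracks the command at roughly 9 N/mm. I'll hold it there and check the sleeve reading in the scene view.

carry_out --moves '[{"x": 0, "y": 0, "z": 0.1, "turn": 0}, {"x": 0, "y": 0, "z": 0.1, "turn": 0}, {"x": 0, "y": 0, "z": 0.1, "turn": 0}, {"x": 0, "y": 0, "z": 0.1, "turn": 0}, {"x": 0, "y": 0, "z": 0.1, "turn": 0}]'

```text
time_s: 9.0
ee_pos: [0.5048, -0.0489, 0.0776]
tool_rot: [0.175, 0.984, 0.0, 0.0]
ft_force: [-0.9, -1.1, 9.7]
finger_gap: 0.0443
grasp_force: 30.0
```

Run:
```python
from h import *
sc=grab_frame('scene')
cv2.imwrite('pics/c4.png',cv2.resize(sc[150:235,190:260],None,fx=7,fy=7,interpolation=cv2.INTER_CUBIC))
print(state()['ft_force'],state()['ee_pos'])
```

```text
[-0.52566612 -0.65300883 10.55286488] [ 0.50480323 -0.04894691  0.07762072]
```

View pics/c4.png

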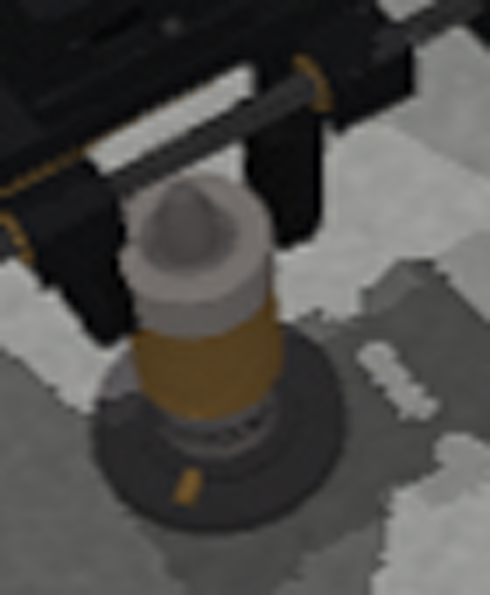

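The spindle tip stands about 18 mm above the ring top, so this is step 2, and contact at 75 mm implies a clamping shift of about +7 mm. The force held near 10 N. Now I'll lift off.

carry_out --moves '[{"x": 0, "y": 0, "z": -3, "turn": 0}, {"x": 0, "y": 0, "z": -9, "turn": 0}, {"x": 0, "y": 0, "z": -18, "turn": 0}, {"x": 0, "y": 0, "z": -28, "turn": 0}, {"x": 0, "y": 0, "z": -38, "turn": 0}]'

```text
time_s: 9.47
ee_pos: [0.5045, -0.0489, 0.1159]
tool_rot: [0.175, 0.984, 0.0, -0.0]
ft_force: [-0.4, 0.3, -0.1]
finger_gap: 0.0443
grasp_force: 30.0
```

carry_out --moves '[{"x": 0, "y": 0, "z": -15, "turn": 0}, {"x": 0, "y": 0, "z": -30, "turn": 0}, {"x": 0, "y": 0, "z": -30, "turn": 0}, {"x": -10, "y": -20, "z": -30, "turn": 0}, {"x": -25, "y": -49, "z": -30, "turn": 0}]'

```text
time_s: 9.88
ee_pos: [0.5117, -0.1003, 0.1457]
tool_rot: [0.172, 0.985, 0.001, 0.0]
ft_force: [0.1, 0.3, -1.1]
finger_gap: 0.0442
grasp_force: 30.0
```

carry_out --moves '[{"x": -15, "y": -30, "z": 0, "turn": 0}, {"x": -31, "y": -61, "z": 0, "turn": 0}, {"x": -47, "y": -92, "z": 0, "turn": 0}, {"x": -58, "y": -114, "z": 0, "turn": 0}, {"x": -63, "y": -124, "z": 0, "turn": 0}]'

```text
time_s: 10.3
ee_pos: [0.5266, -0.2469, 0.1445]
tool_rot: [0.179, 0.984, -0.001, 0.0]
ft_force: [0.8, -1.3, -0.6]
finger_gap: 0.0443
grasp_force: 30.0
```

carry_out --moves '[{"x": 0, "y": 0, "z": 30, "turn": 0}, {"x": 0, "y": 0, "z": 60, "turn": 0}, {"x": 0, "y": 0, "z": 75, "turn": 0}, {"x": 0, "y": 0, "z": 84, "turn": 0}, {"x": 0, "y": 0, "z": 84, "turn": 0}]'

```text
time_s: 10.72
ee_pos: [0.5264, -0.2399, 0.0592]
tool_rot: [0.175, 0.985, 0.001, -0.002]
ft_force: [0.4, 1.1, 0.5]
finger_gap: 0.0445
grasp_force: 30.0
```

carry_out --moves '[{"x": 0, "y": 0, "z": 0, "turn": 0}, {"x": 0, "y": 0, "z": 0, "turn": 0}, {"x": 0, "y": 0, "z": 0, "turn": 0}, {"x": 0, "y": 0, "z": 0, "turn": 0}]'

```text
time_s: 11.05
ee_pos: [0.5282, -0.2419, 0.0621]
tool_rot: [0.175, 0.984, -0.0, 0.001]
ft_force: [0.6, 0.4, -0.6]
finger_gap: 0.0442
grasp_force: 30.0
```

Run:
```python
from h import *
s=state();C=camera_info('wrist');S=camera_info('scene');w=grab_frame('wrist');sc=grab_frame('scene')
k=5
def crop(im,x,y,w,h): return cv2.resize(im[y:y+h,x:x+w],None,fx=k,fy=k,interpolation=cv2.INTER_CUBIC)
W=np.zeros((600,800,3),np.uint8)
W[:600,:400]=crop(w,210,175,80,120); W[:600,400:800]=crop(sc,120,200,80,120)
cv2.imwrite('pics/c5.png',W)
print(s['ee_pos'],delta([.5277,-.2418,.018]),s['ft_force'],s['grasp_force'])
for q in ([.5277,-.2418,.042],[.5277,-.2418,.014]):print((proj(C,q)-[210,175])*5+2,(proj(S,q)-[120,200])*5+[402,2])
```

```text
[ 0.52815035 -0.24186125  0.06208266] [2.42515239e-01 2.66152632e-02 4.37288555e+01] [ 0.62337605  0.39649191 -0.55699084] 29.999890322797
[184.9323426  299.92872464] [596.98094993 409.72029918]
[186.33169783 213.09096745] [615.6236055  439.95956589]
```

View pics/c5.png

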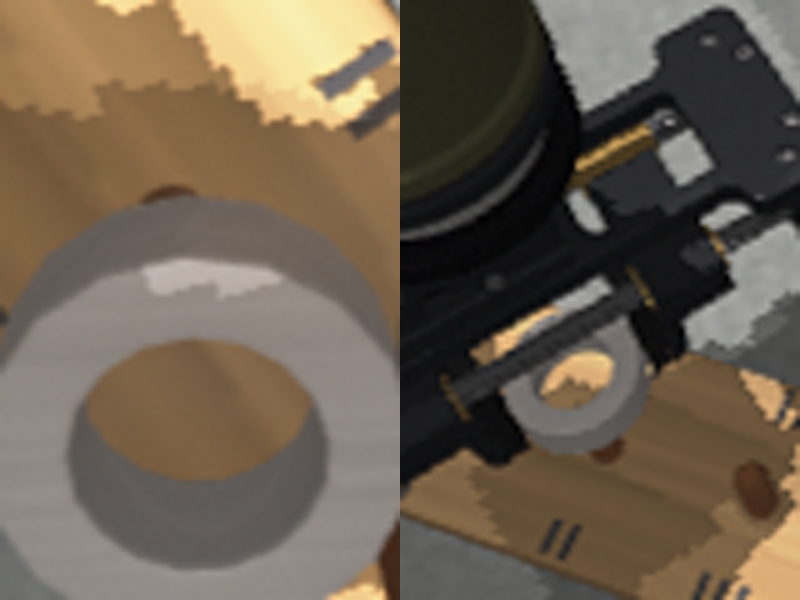

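The dowel foot shows at wrist crop (170,190) and scene crop (606,450). Both put the dowel about 3 mm further toward −tool y, so I'll shift by that and lower.

carry_out --moves '[{"x": 0, "y": -3, "z": 4, "turn": 0}, {"x": 0, "y": -3, "z": 10, "turn": 0}, {"x": 0, "y": -3, "z": 15, "turn": 0}, {"x": 0, "y": -3, "z": 19, "turn": 0}, {"x": 0, "y": -3, "z": 22, "turn": 0}]'

```text
time_s: 11.57
ee_pos: [0.526, -0.2443, 0.0381]
tool_rot: [0.175, 0.984, 0.0, -0.001]
ft_force: [-0.0, -0.5, -0.2]
finger_gap: 0.0444
grasp_force: 30.0
```

carry_out --moves '[{"x": 0, "y": 0, "z": 4, "turn": 0}, {"x": 0, "y": 0, "z": 9, "turn": 0}, {"x": 0, "y": 0, "z": 14, "turn": 0}, {"x": 0, "y": 0, "z": 18, "turn": 0}, {"x": 0, "y": 0, "z": 19, "turn": 0}]'

```text
time_s: 11.98
ee_pos: [0.526, -0.2443, 0.0191]
tool_rot: [0.175, 0.985, 0.0, -0.001]
ft_force: [-0.2, 0.5, -0.4]
finger_gap: 0.0444
grasp_force: 30.0
```

carry_out --moves '[{"x": 0, "y": 0, "z": 0.5, "turn": 0}, {"x": 0, "y": 0, "z": 1, "turn": 0}, {"x": 0, "y": 0, "z": 1.5, "turn": 0}, {"x": 0, "y": 0, "z": 1.5, "turn": 0}]'

```text
time_s: 12.32
ee_pos: [0.5265, -0.2446, 0.0186]
tool_rot: [0.175, 0.984, 0.0, 0.0]
ft_force: [-0.7, -0.3, -1.1]
finger_gap: 0.0444
grasp_force: 30.0
```

carry_out --moves '[{"x": 0, "y": 0, "z": 0, "turn": 0}, {"x": 0, "y": 0, "z": 0, "turn": 0}, {"x": 0, "y": 0, "z": 0, "turn": 0}, {"x": 0, "y": 0, "z": 0, "turn": 0}, {"x": 0, "y": 0, "z": 0, "turn": 0}]' --jaw 50

```text
time_s: 12.73
ee_pos: [0.5265, -0.2445, 0.0186]
tool_rot: [0.175, 0.984, 0.0, 0.0]
ft_force: [0.7, 0.8, 0.4]
finger_gap: 0.0709
grasp_force: 0.0
```

carry_out --moves '[{"x": 0, "y": 0, "z": -5, "turn": 0}, {"x": 0, "y": 0, "z": -20, "turn": 0}, {"x": 0, "y": 0, "z": -50, "turn": 0}, {"x": 0, "y": 0, "z": -85, "turn": 0}, {"x": 0, "y": 0, "z": -120, "turn": 0}]'

```text
time_s: 13.15
ee_pos: [0.5258, -0.2442, 0.1397]
tool_rot: [0.175, 0.985, 0.0, -0.001]
ft_force: [0.8, -0.1, -0.3]
finger_gap: 0.0711
grasp_force: 0.0
```

carry_out --moves '[{"x": 0, "y": 30, "z": -30, "turn": 0}, {"x": 35, "y": 40, "z": -40, "turn": 0}, {"x": 70, "y": 50, "z": -50, "turn": 0}, {"x": 105, "y": 60, "z": -60, "turn": 0}, {"x": 105, "y": 60, "z": -60, "turn": 0}]'

```text
time_s: 13.57
ee_pos: [0.4419, -0.148, 0.2]
tool_rot: [0.173, 0.985, -0.0, -0.003]
ft_force: [0.5, -0.4, 0.1]
finger_gap: 0.0705
grasp_force: 0.0
```

Run:
```python
from h import *
cv2.imwrite('pics/s9.png',cv2.resize(grab_frame('scene')[90:,60:],None,fx=1.75,fy=1.75,interpolation=cv2.INTER_CUBIC));print(state()['ft_force'])
```

```text
[ 1.2591519  -0.31929903 -0.07410569]
```

View pics/s9.png

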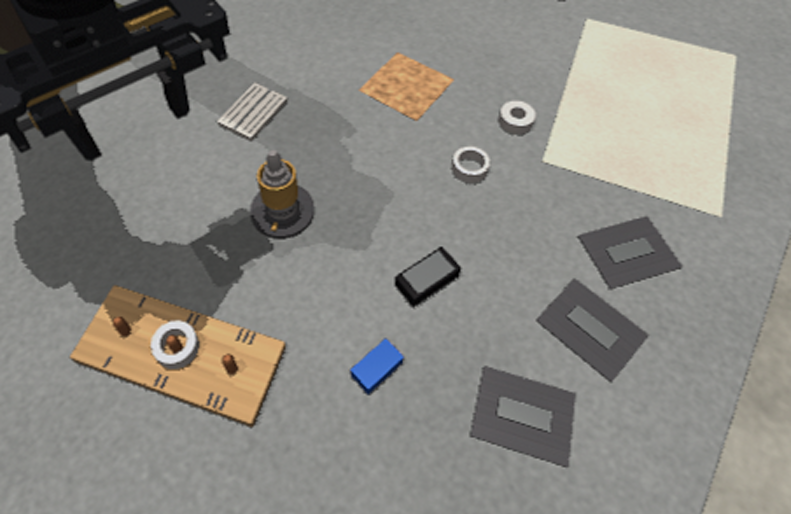

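The picture shows the ring flat around the two-notch dowel at (174,343) and the sleeve left pushed down at (278,185). The other two rings are plainly the thick-walled and thin-walled ones, so the measured ring is the 26 mm one.

```bash
python3 -c "
from bench import *
print(sign_off())"
```

```text
the job is handed in; nothing more can be done
None
```

The mat ring stopped at step 2 (the 26 mm bore) under a held push of about 10 N; I left the sleeve at that reading, put the ring over the two-notch dowel, and handed the job in; no verdict came back.

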